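# Show a button sample board under the viewing light

### The job

Hang the navy button sample board astride the brass bar of the viewing stand, lowering it until it rests on the bar before you let go of it. Then press down the orange spring paddle of the dimmer until its pointer is in the green band, and finish while holding it there, because the light goes out when the paddle is released. Leave the thread spool, the tin and the red swatch book where they are.

Things in the scene. Friction and masses are not known exactly. Their poses are not given: they have to be found in the camera images.
- board: Rigid navy tent-shaped board with button rows, 0.15-0.27 kg, standing on its feet. Panels 92 mm wide (y), 4 mm thick, splayed to 53 mm at the feet, open below; inner gap (x) 45 mm at the feet, 17-20 mm under the bridge. Bridge 30 x 92 mm, z 100-108 mm; on it a wooden spine to grip: 12 mm thick (x), 70 mm long (y), z 108-142 mm. Origin: centre between the feet, at their level; z up.
- board_seat (a point): Centre of the underside of the board's bridge, 100 mm above its origin: the surface that rests on the bar. Same axes as the board.
- board_spine (a point): Centre of the top face of the board's wooden spine, 142 mm above the board's origin. Same axes as the board.
- stand: Viewing stand, fixed: black base 120 mm (x) by 290 mm (y), with light strips, up to 26 mm high; two brass posts at y = -130 and +130 mm carry a round brass bar 12 mm thick along y, axis 160 mm above the counter. Nothing is above the bar but 9 mm radius end balls. Origin: centre of the base's underside.
- bar (a point): Top of the brass bar at its middle, 166 mm above the counter; y along the bar. The bar is clear for 120 mm to either side. The hanging board's seat lies here.
- dimmer: Dimmer, fixed: grey housing 70 mm (x) by 170 mm (y), 30 mm high; origin: centre of its underside. The paddle's hinge line is along x at y = 60, z = 50 mm; the paddle reaches towards -y, sloping up. A scale plate (x -36 to -26, y 36 to 82, z to 127 mm) stands over the hinge: white, green band at its top, red. The paddle's black upright pointer moves over it, seen from the +x side.
- paddle (a joint): Angle of the spring paddle: 0 at rest (32 degrees above level), growing as it is pressed down, 0.52 rad at its stop (2 degrees above level). The green band is 0.185 to 0.36. A spring pushes it back up: pressed at the pad it takes about 4 N to start, 7 N in the green band, 10 N at the stop.
- pad (a point): Centre of the top of the orange pad at the paddle's free end, the place to press; pad 42 mm (x) by 46 mm along the paddle. At rest it is 109 mm above the counter and 81 mm from the hinge line (level, towards the dimmer's -y); in the middle of the green band 85 mm high and 94 mm out; at the stop 61 mm high.
- spool: Red thread spool, 44 mm in diameter, 50 mm tall, standing; to be left alone. Origin: centre of its underside.
- tin: Round steel pin tin with green lid, 70 mm in diameter, 38 mm tall; to be left alone. Origin: centre of its underside.
- book: Red swatch book lying flat, 160 by 120 by 32 mm; to be left alone. Origin: centre of its underside.

How it is judged:
On the way, in this order (a step that is already met when the one before it is completed fails the run):
1. the board is set down on the bar while still held (x of board_seat in the frame of bar between -0.013 and 0.013 m and y of board_seat in the frame of bar between -0.08 and 0.08 m and z of board_seat in the frame of bar between -0.007 and 0.007 m and angle between board's own z axis and vertical below 0.25 rad and angle between the y axis of board and the y axis of stand, either way round below 0.3 rad and contact force between board and the fingers above 0.5 N and contact force between board and stand above 0.2 N), for 0.1 s.
2. the board hangs on the bar by itself, let go (x of board_seat in the frame of bar between -0.013 and 0.013 m and y of board_seat in the frame of bar between -0.08 and 0.08 m and z of board_seat in the frame of bar between -0.007 and 0.007 m and angle between board's own z axis and vertical below 0.25 rad and angle between the y axis of board and the y axis of stand, either way round below 0.3 rad and contact force between board and the fingers below 0.05 N and contact force between board and the arm below 0.05 N and linear speed of board below 0.03 m/s), for 0.3 s.
3. the paddle is pressed into the green band (value of joint paddle between 0.185 and 0.36 rad and (contact force between paddle and the fingers above 1 N or contact force between paddle and the arm above 1 N)), for 0.3 s.
At the end, for the whole second after the job is handed in: The board hangs on the bar, untouched and at rest: seat within 7 mm of the bar top in height, 13 mm across, 80 mm along; within 0.25 rad of upright and 0.3 rad of the bar. The robot holds the paddle in the green band (0.185 to 0.36 rad) with over 1 N (all of step 2 and all of step 3); the arm keeps its last pose, push and grip.
It fails at once if the thread spool is displaced by more than 20 mm or tipped (distance of spool from where it was at the start of the episode above 0.02 m or angle between spool's own z axis and vertical above 0.3 rad).
It fails at once if the tin is displaced by more than 20 mm or tipped (distance of tin from where it was at the start of the episode above 0.02 m or angle between tin's own z axis and vertical above 0.3 rad).
It fails at once if the swatch book is displaced by more than 20 mm or tipped (distance of book from where it was at the start of the episode above 0.02 m or angle between book's own z axis and vertical above 0.3 rad).
It also fails if it takes over 64 s, if anything falls off the work surface, if the arm or the gripper's body presses on something with over 40 N, if the wrist force passes 120 N, or if a joint passes its speed limit or range.

### The arm

A 7-joint arm with a two-finger parallel gripper is mounted at the origin on the work surface. World frame = base frame: x ahead of the robot, y to its left, z up, the work surface at z = 0. Lengths are in m, angles in rad, forces in N, time in s.
With the tool pointing down it reaches from about 0.425 to 0.925 m from the base axis. Payload 6.8 kg.
Tool frame: the origin (TCP) lies at the very end of the fingers, on their centre line; the grasp point (between the pads) lies bot.grip_point_offset behind it (bot.grip_point_offset is the distance from the TCP to the grasp point, in m); z points along the fingers, y is the line along which they close (so a half turn about z gives the same grasp; the last joint's range is limited). The gripper opens to 85 mm and grips with 20 to 120 N. Pads are 22 mm wide; open, the fingers measure 114 mm over their backs; the gripper's body (76 mm by 85 mm) begins 54 mm behind the grasp point. The pads swing forward as they close: fully open they stand 13 mm farther back than shut.
Start: joints at [-1.264, 0.477, 0.022, 1.555, -0.011, 1.109, -0.083], TCP at [0.272, 0.618, 0.231] pointing down, gripper open.
Joint ranges: [-2.96, 2.96], [-0.34, 2.1], [-1.41, 1.46], [0.24, 2.44], [-1.37, 4.51], [0.17, 1.92], [-2.96, 2.96]. Speed limits (rad/s): [2.39, 2.39, 3.14, 3.14, 3.14, 3.14, 3.14].

### API

Orientations are given as a unit quaternion [w, x, y, z].
In Python, from station import bot, imaging gives the robot as it stands. The module is installed in compiled form; this text tells all that it offers.
- The arm moves only by the tool carry_out, never from a script. Its argument "targets" is one flat list of numbers, 5 for each row, row after row: the closure in counts, from 0 (fully open) to 255 (shut), then the shift along the world's x, y, z in mm, then the turn about the world's z in degrees. A call has 1 to 20 rows; each row shifts and turns the commanded pose from where the row before left it; what a row does not reach is not made up. A row lasts 1/10 s, in which the tool goes at most 50 mm and 8.59 degrees, less where a joint would pass 70% of its speed; a pose out of reach is approached as far as the arm can. A call is refused whole if a number of a shift passes 50 or a number of a turn 8.59, either way. A call with a gripper value outside its range is refused whole. The fingers move at their own pace and stop on an object; "newtons" is the grip in N (left out, the last holds). Time passes only in rows, so rows that do not move let the fingers close. It gives the time, the measured TCP pose, the force, the opening and the grip force at its end, in the units of the state.
- bot.get_obs(): the state, without advancing time (a new reading comes with each control period).
- imaging.read_camera(name): name is "scene" or "top" or "wrist"; returns a dict with "frame" (480x640x3 uint8, red, green, blue), "fov_y" (degrees; the focal length in pixels is half the picture's height over the tangent of half this angle, whatever the lens; pixels are square), "cx", "cy" (the principal point, pixels), "pose" (4x4, takes a point from camera to world coordinates); the wrist camera has in their place "tool_from_camera" (4x4, takes a point from camera to tool coordinates, whose origin is the TCP and whose axes are the flange's). Camera axes: x right, y up, looking along -z (the intrinsics and any distortion apply to the point x, -y, -z); pixel columns grow to the right and rows downward; lengths in m; the calibration is good to about 2 mm. The wrist camera is an equidistant fisheye: a pixel r from the principal point sees the ray r / f radians off the axis. A picture is of the moment at which its call begins: read the wrist's pose just before it. There is no depth.
- bot.hand_in(): hands the job in; it is judged then, once.
The state is a dict: "t": time; "q": joint angles; "joint_vel": joint speeds; "joint_torque": joint torques, N m; "eef_pos": TCP position; "tool_rot": TCP orientation; "contact_force": force on the tool from outside, world axes, zero at the start; "torque": the same for the moment, N m; "gripper_width": opening from 0.0 (shut) to 1.0 (fully open); "grasp_force": force on a finger pad.
Only numpy, scipy, OpenCV 4.12 (cv2) and the standard library are available. Lean on these libraries where they do the work, as an engineer would, in place of code of your own. Each camera call takes 0.05 s, during which the arm holds its last target. There are 200 camera calls.

## Working session

There is one attempt and no reset: what is moved stays moved. The work goes in short steps, Python scripts to look and compute and a tool call to move; the robot and the scene stay as the last step left them, time stands still between calls to the robot, and variables do not carry over. Pictures are saved under pics/ and viewed, at most 10 in all, crops included, and the job is handed in when it is done.

Besides the shell and the picture viewer there is one more tool, called after "Request:" by a JSON object that holds its "fn" and its "kwargs". carry_out: Moves the arm, as the interface text tells. Its arguments: {"type":"object","properties":{"targets":{"type":"array","items":{"type":"number"}},"newtons":{"type":"number"}},"required":["targets"]}

```bash
mkdir -p pics; cat > h.py <<'E'
import numpy as np,cv2
from station import bot,imaging
def snap(n,f):
    d=imaging.read_camera(n);cv2.imwrite('pics/'+f,d['frame'][:,:,::-1]);return d
E
python3 - <<'E'
from h import *
import pickle
for n in['scene','top']:
    d=snap(n,n+'0.png');pickle.dump(d,open(n+'.pkl','wb'));print(n,d['fov_y'],d['cx'],d['cy'],d.keys(),np.round(d['pose'],3).tolist())
o=bot.get_obs();print(o,bot.grip_point_offset)
E
```

```text
scene 48.538240856207054 322.1975759270931 236.23281256425287 dict_keys(['frame', 'fov_y', 'cx', 'cy', 'pose']) [[-0.712, -0.409, 0.57, 1.186], [0.702, -0.415, 0.579, 0.63], [-0.0, 0.812, 0.583, 0.776], [0.0, 0.0, 0.0, 1.0]]
top 54.13742213359017 318.26445377904787 238.68455565119893 dict_keys(['frame', 'fov_y', 'cx', 'cy', 'pose']) [[-0.007, 0.979, -0.202, 0.311], [-1.0, -0.008, -0.005, -0.007], [-0.006, 0.202, 0.979, 1.227], [0.0, 0.0, 0.0, 1.0]]
{'t': 0.1, 'q': array([-1.26408785,  0.47771103,  0.02236173,  1.55634781, -0.01149134,
        1.10928832, -0.08308506]), 'joint_vel': array([-2.54081982e-04, -3.12641939e-03, -3.42225378e-04, -2.78531020e-03,
        4.52288928e-04, -7.14459121e-04,  5.21127730e-05]), 'joint_torque': array([ 4.11847694e-03, -5.97763610e+01,  1.61381386e+00, -2.81956387e+01,
        1.29283950e-02,  4.99972535e-03, -1.86748690e-05]), 'eef_pos': array([0.27184508, 0.61726258, 0.23042961]), 'tool_rot': array([-1.01144894e-04,  2.05909665e-01,  9.78570666e-01, -8.06706081e-04]), 'contact_force': array([-0.04628968,  0.62279044,  0.495024  ]), 'torque': array([ 0.03202189,  0.0275184 , -0.05479414]), 'grasp_force': 0.0, 'gripper_width': 0.998119613185944} 0.0187
```

View pics/scene0.png

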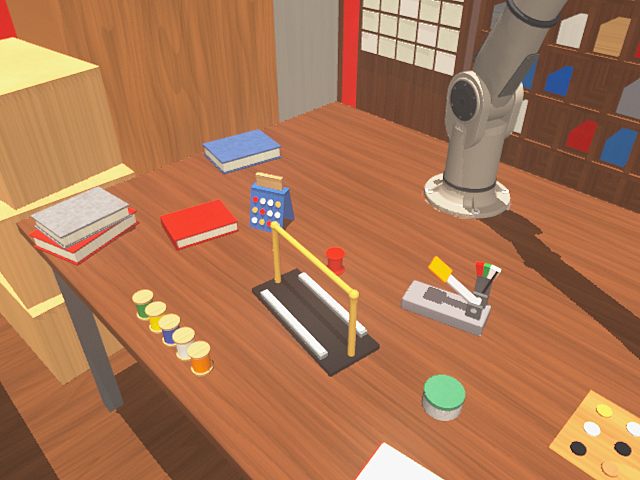

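View pics/top0.png

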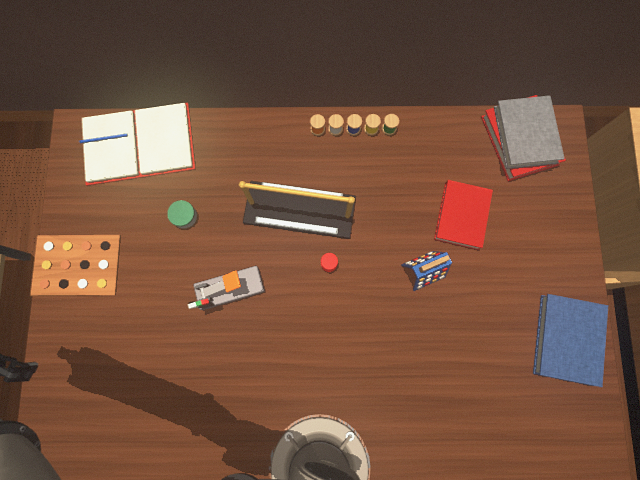

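Scene: board at about (270,200), bar from (274,226) to (354,295), dimmer at (445,300). Top: board at (430,265), bar from (242,185) to (353,200), pad at (231,281), spool at (329,262), tin at (181,214). I'll zoom in next.

```bash
python3 - <<'E'
import cv2,numpy as np
t=cv2.imread('pics/top0.png');s=cv2.imread('pics/scene0.png')
def c(im,x,y,w,h,k):return cv2.resize(im[y:y+h,x:x+w],None,fx=k,fy=k,interpolation=cv2.INTER_CUBIC)
a=np.hstack([c(t,395,240,66,50,6),c(t,185,255,67,50,6)])[:300,:798]
b=np.hstack([c(s,245,165,66,75,4),c(s,395,250,100,75,4)])
b=cv2.copyMakeBorder(b,0,0,0,798-b.shape[1],0)
cv2.imwrite('pics/z.png',np.vstack([a,b]))
E
```

```text
(no output)
```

View pics/z.png

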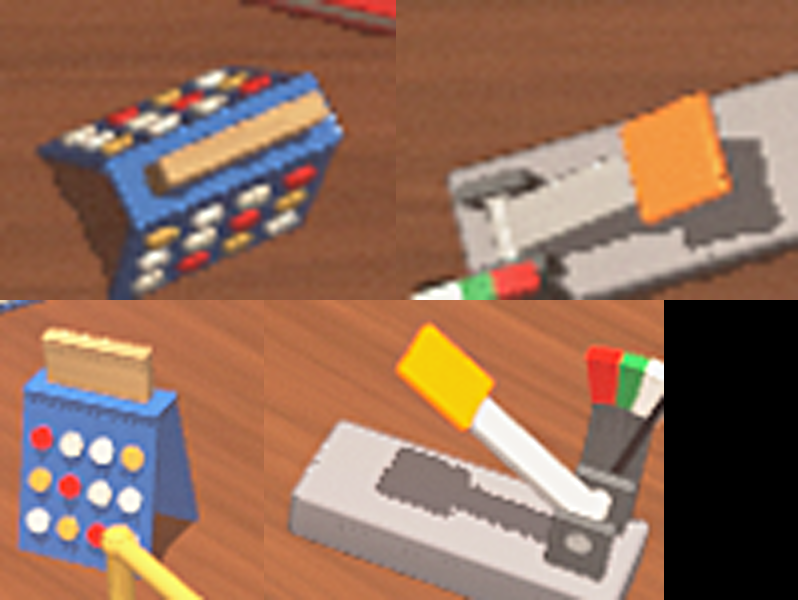

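Crops: spine top face runs from about (422.2,268.5) to (449.3,257) in the top view. The pad centre is about (231.7,281.2), with corners at (222.3,275.8), (237,270.3), (240.7,286.7) and (226.5,292).

```bash
cat >> h.py <<'E'
def ray(d,u,v):
    f=240/np.tan(np.radians(d['fov_y']/2));P=d['pose']
    return P[:3,3],P[:3,:3]@np.array([(u-d['cx'])/f,-(v-d['cy'])/f,-1])
def atz(d,u,v,z):
    c,r=ray(d,u,v);return c+r*(z-c[2])/r[2]
def tri(d1,p1,d2,p2):
    c1,r1=ray(d1,*p1);c2,r2=ray(d2,*p2);s=np.linalg.lstsq(np.c_[r1,-r2],c2-c1,rcond=None)[0]
    a,b=c1+s[0]*r1,c2+s[1]*r2;return (a+b)/2,np.linalg.norm(a-b)
E
python3 - <<'E'
from h import *
import pickle
T=pickle.load(open('top.pkl','rb'));S=pickle.load(open('scene.pkl','rb'))
def yellow(d,box):
    im=cv2.cvtColor(d['frame'],cv2.COLOR_RGB2HSV);m=cv2.inRange(im,(18,120,110),(30,255,255));k=np.zeros_like(m);x,y,w,h=box;k[y:y+h,x:x+w]=m[y:y+h,x:x+w];return np.argwhere(k)[:,::-1]
p=yellow(T,(230,170,135,40));
b=p[(p[:,0]>255)&(p[:,0]<335)];
med=np.array([[x,np.mean(b[b[:,0]==x,1]),np.ptp(b[b[:,0]==x,1])] for x in range(262,340,8) if (b[:,0]==x).any()]);print(np.round(med,1).tolist(),p[:,0].min(),p[:,0].max())
print('bar',atz(T,242,184.7,.16),atz(T,352.5,200,.16))
print('bar tri',tri(T,(242,185),S,(354,295)),tri(T,(352.5,200),S,(274,226)))
L,R=atz(T,422.2,268.5,.142),atz(T,449.3,257,.142);print('spine',L,R,(L+R)/2,np.linalg.norm(L-R),np.degrees(np.arctan2(*(L-R)[:2])))
s1,s2=(245+42/4,165+36/4),(245+152/4,165+51/4)
print('spine scene',atz(S,*s1,.142),atz(S,*s2,.142))
print('pad',atz(T,231.7,281.2,.109),tri(T,(231.7,281.2),S,(395+181/4,250+77/4)))
m=lambda a:[atz(T,185+(x-396)/6,255+y/6,.03) for x,y in a]
a=m([(450,180),(798,72)]);print('housing edge',a,np.degrees(np.arctan2(*(a[0]-a[1])[:2])))
print('spool',atz(T,329.5,262,.05),'tin',atz(T,181,213,.038))
print('book', atz(T,450,182,.03),atz(T,437,238,.03),atz(T,482,248,.03))
E
```

```text
[[262.0, 187.0, 4.0], [270.0, 188.5, 3.0], [278.0, 189.5, 3.0], [286.0, 190.0, 2.0], [294.0, 191.5, 3.0], [302.0, 192.5, 3.0], [310.0, 194.0, 2.0], [318.0, 195.5, 3.0], [326.0, 196.5, 3.0], [334.0, 197.5, 3.0]] 239 354
bar [0.66448653 0.17904071 0.16      ] [ 0.62432327 -0.08296804  0.16      ]
bar tri (array([0.66481541, 0.17903683, 0.15768937]), np.float64(0.0009928344683021195)) (array([ 0.62508919, -0.08261417,  0.1550439 ]), np.float64(0.0019128165850718377))
spine [ 0.46267314 -0.24268756  0.142     ] [ 0.4892452  -0.30732317  0.142     ] [ 0.47595917 -0.27500537  0.142     ] 0.06988444736425636 -22.3478379695374
spine scene [ 0.49980745 -0.29907581  0.142     ] [ 0.46427686 -0.23798357  0.142     ]
pad [0.44030809 0.20633066 0.109     ] (array([0.44080332, 0.20767087, 0.10329858]), np.float64(0.0005991228844563944))
housing edge [array([0.44043253, 0.31756277, 0.03      ]), array([0.4856575 , 0.17019133, 0.03      ])] -17.060067031490913
spool [ 0.49395836 -0.02901786  0.05      ] tin [0.62872884 0.3583158  0.038     ]
book [ 0.7099494  -0.35301926  0.03      ] [ 0.55787831 -0.30957992  0.03      ] [ 0.53049449 -0.42425869  0.03      ]
```

Request:
{"fn": "carry_out", "kwargs": {"targets": [0,30,-28,10,-1.5,0,30,-28,10,-1.5,0,30,-28,10,-1.5,0,30,-28,10,-1.5,0,30,-28,10,-1.5,0,30,-28,10,-1.5,0,9,-31,0,-1.5,0,9,-31,0,-1.5,0,9,-31,0,-1.5,0,9,-31,0,-1.5,0,9,-31,0,-1.5,0,9,-31,0,-1.5,0,9,-31,0,-1.5,0,9,-31,0,-1.5,0,0,-33,0,-1.5,0,0,-33,0,-1.5,0,0,-33,0,-1.5,0,0,-33,0,-1.5,0,0,-33,0,-1.5,0,0,-33,0,-1.5]}}

```text
t: 2.1
eef_pos: [0.5235, 0.0025, 0.2911]
tool_rot: [-0.0, 0.453, 0.892, -0.0]
contact_force: [0.5, -0.1, -0.1]
gripper_width: 0.996
grasp_force: 0.0
```

Request:
{"fn": "carry_out", "kwargs": {"targets": [0,-5,-30,0,-1.5,0,-5,-30,0,-1.5,0,-5,-30,0,-1.5,0,-5,-30,0,-1.5,0,-5,-30,0,-1.5,0,-5,-30,0,-1.5,0,-5,-30,0,-1.5,0,-5,-30,0,-1.5,0,-5,-30,0,-1.9,0,0,0,0,0,0,0,0,0,0,0,0,0,0,0]}}

```text
t: 3.3
eef_pos: [0.4793, -0.265, 0.291]
tool_rot: [-0.0, 0.556, 0.831, 0.0]
contact_force: [-0.2, -0.2, -1.0]
gripper_width: 1.001
grasp_force: 0.0
```

```bash
cat >> h.py <<'E'
from scipy.spatial.transform import Rotation as Ro
def tool(o):
    q=o['tool_rot'];R=Ro.from_quat([q[1],q[2],q[3],q[0]]).as_matrix();return R,o['eef_pos']
def wrist(f):
    o=bot.get_obs();d=snap('wrist',f);R,p=tool(o);M=np.eye(4);M[:3,:3]=R;M[:3,3]=p;d['pose']=M@d['tool_from_camera'];return d,o
def wproj(d,X):
    c=np.linalg.inv(d['pose'])@np.r_[X,1];v=np.array([c[0],-c[1],-c[2]]);th=np.arctan2(np.hypot(v[0],v[1]),v[2])
    f=240/np.tan(np.radians(d['fov_y']/2));return np.array([d['cx'],d['cy']])+f*th*v[:2]/np.hypot(v[0],v[1])
def watz(d,u,v,z):
    f=240/np.tan(np.radians(d['fov_y']/2));a=np.array([u-d['cx'],v-d['cy']]);r=np.hypot(*a);th=r/f
    w=np.array([np.sin(th)*a[0]/r,-np.sin(th)*a[1]/r,-np.cos(th)]);R=d['pose'][:3,:3]@w;c=d['pose'][:3,3];return c+R*(z-c[2])/R[2]
E
python3 - <<'E'
from h import *
d,o=wrist('w1.png');R,p=tool(o)
print(o['t'],p,np.degrees(np.arctan2(R[1,1],R[0,1])),o['q'],d['fov_y'],d['tool_from_camera'].round(3).tolist())
for s in(-.035,.035):
  for X in(-.006,.006):
    a=np.radians(22.3);print(wproj(d,np.array([.476+X*np.cos(a)-s*np.sin(a),-.275+X*np.sin(a)+s*np.cos(a),.142])).round(1))
E
```

```text
3.3 [ 0.47930008 -0.26501717  0.2909847 ] 22.43266822043704 [-0.11506399  0.23316735  0.60928902  1.82049701 -0.14700508  1.13370766
  0.9356382 ] 65.70646984690485 [[0.0, 0.946, 0.325, 0.083], [1.0, -0.001, 0.001, -0.0], [0.001, 0.325, -0.946, -0.142], [0.0, 0.0, 0.0, 1.0]]
[307.9 270.6]
[321.9 270.6]
[307.  189.5]
[322.1 189.5]
```

View pics/w1.png

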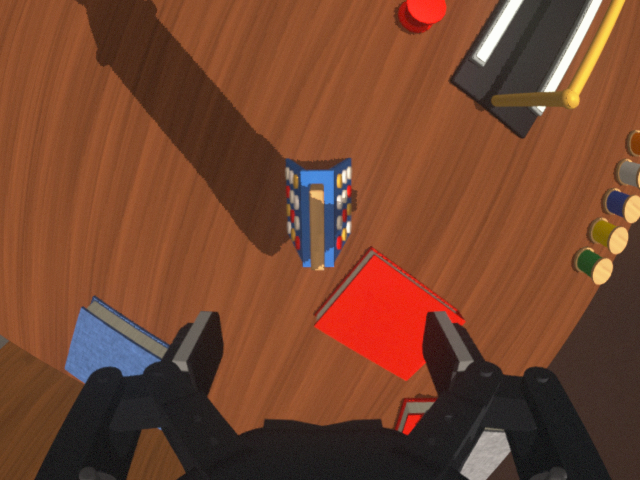

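The wrist view shows the spine from about (309–324,189) to (310–325,270). It is straight and about 2 px right of the prediction. Descending and gripping now.

Request:
{"fn": "carry_out", "kwargs": {"targets": [0,-2,-9.5,-28,0,0,0,0,-30,0,0,0,0,-30,0,0,0,0,-25,0,0,0,0,-25,0,0,0,0,-20,0,0,0,0,-20,0,0,0,0,0,0,200,0,0,0,0,255,0,0,0,0,255,0,0,0,0,255,0,0,0,0,255,0,0,0,0,255,0,0,0,0,255,0,0,0,0,255,0,0,0,0], "newtons": 50}}

```text
t: 4.95
eef_pos: [0.4774, -0.2759, 0.1137]
tool_rot: [0.0, 0.557, 0.831, 0.0]
contact_force: [0.8, 1.0, 3.9]
gripper_width: 0.127
grasp_force: 51.9
```

Request:
{"fn": "carry_out", "kwargs": {"targets": [255,0,0,10,0,255,0,0,20,0,255,0,0,30,0,255,0,0,30,0,255,0,0,30,0,255,0,0,30,0,255,0,0,30,0,255,0,0,20,0,255,0,0,10,0,255,0,0,0,0]}}

```text
t: 5.95
eef_pos: [0.4772, -0.276, 0.3242]
tool_rot: [0.001, 0.557, 0.831, 0.0]
contact_force: [-0.1, 0.1, -3.1]
gripper_width: 0.129
grasp_force: 51.0
```

Request:
{"fn": "carry_out", "kwargs": {"targets": [255,7,13,0,-1.3,255,14,27,0,-2.6,255,14,27,0,-2.6,255,14,27,0,-2.6,255,14,27,0,-2.6,255,14,27,0,-2.6,255,14,27,0,-2.6,255,14,27,0,-2.6,255,14,27,0,-2.6,255,14,27,0,-2.6,255,14,27,0,-2.6,255,13,27,0,-2.6,255,7,14,0,-1.3,255,0,0,0,0,255,0,0,0,0,255,0,0,0,0]}}

```text
t: 7.55
eef_pos: [0.6433, 0.0464, 0.3227]
tool_rot: [-0.0, 0.76, 0.65, -0.001]
contact_force: [0.2, -0.6, -2.6]
gripper_width: 0.128
grasp_force: 50.9
```

```bash
python3 - <<'E'
from h import *
d,o=wrist('w2.png');R,p=tool(o)
print(o['t'],p,np.degrees(np.arctan2(R[1,1],R[0,1])),o['q'],o['contact_force'],o['gripper_width'])
c=np.array([.6444,.048,.16]);u=np.array([.1516,.9884,0])
for s in(-.13,-.06,.0,.06,.13):print(s,wproj(d,c+s*u).round(1))
# bar line in wrist image -> world, via yellow mask
im=cv2.cvtColor(d['frame'],cv2.COLOR_RGB2HSV);m=cv2.inRange(im,(18,120,110),(30,255,255))
n,l,st,ce=cv2.connectedComponentsWithStats(m);print([(st[i].tolist()) for i in range(1,n) if st[i,4]>150])
s=snap('scene','s2.png')
a=d['frame'];b=s['frame'];cv2.imwrite('pics/c2.png',cv2.resize(np.hstack([a[:,80:560],b[90:390,180:480].repeat(2,0).repeat(2,1)[:480,:480]]),(800,400))[:,:,::-1])
E
```

```text
7.55 [0.64333094 0.04636794 0.32267455] -8.977904784159119 [-0.57221618  0.39627319  0.56266088  1.54657877 -0.21681118  1.26313538
 -0.13509971] [ 0.17177957 -0.5537447  -2.64365967] 0.12837508048518356
-0.13 [324.3 343.3]
-0.06 [324.1 279.4]
0.0 [324. 215.]
0.06 [323.7 144. ]
0.13 [323.4  59.2]
[[314, 47, 22, 158, 2213], [96, 68, 28, 46, 749], [502, 189, 26, 29, 546], [361, 209, 8, 27, 187], [276, 210, 9, 26, 185], [502, 227, 25, 28, 494], [489, 263, 37, 46, 763], [499, 296, 24, 24, 390], [497, 326, 23, 21, 312]]
```

View pics/c2.png

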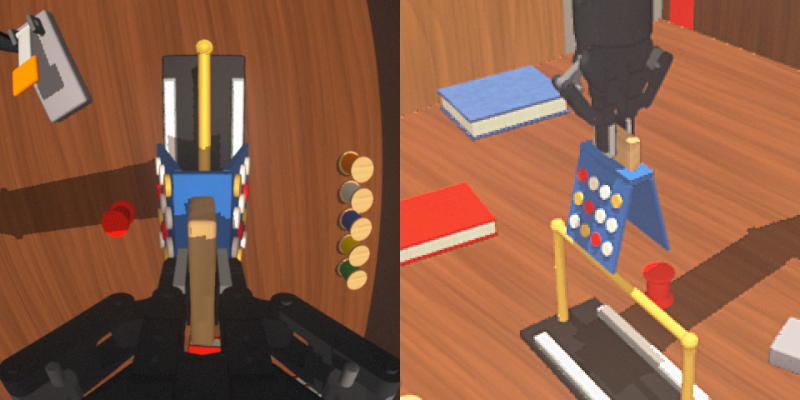

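Wrist/scene pair: the board is held upright above the bar. The bar ball is at wrist pixel (325,56), against a prediction of (323.4,59), so it is about 1 mm off. Lowering now.

Request:
{"fn": "carry_out", "kwargs": {"targets": [255,1.3,0,-10,0.2,255,0,0,-20,0,255,0,0,-20,0,255,0,0,-20,0,255,0,0,-20,0,255,0,0,-15,0,255,0,0,-10,0,255,0,0,-10,0,255,0,0,-8,0,255,0,0,0,0,255,0,0,0,0]}}

```text
t: 8.75
eef_pos: [0.6456, 0.0483, 0.1906]
tool_rot: [0.0, 0.759, 0.652, 0.0]
contact_force: [1.0, 0.4, -3.4]
gripper_width: 0.13
grasp_force: 50.9
```

Request:
{"fn": "carry_out", "kwargs": {"targets": [255,0,0,-4,0,255,0,0,-3,0,255,0,0,-1.5,0,255,0,0,0,0]}}

```text
t: 9.15
eef_pos: [0.6452, 0.0483, 0.1816]
tool_rot: [-0.0, 0.758, 0.652, -0.0]
contact_force: [0.0, -0.0, -2.6]
gripper_width: 0.129
grasp_force: 51.0
```

Request:
{"fn": "carry_out", "kwargs": {"targets": [255,0,0,-1,0,255,0,0,-0.7,0,255,0,0,0,0]}}

```text
t: 9.45
eef_pos: [0.6453, 0.0483, 0.18]
tool_rot: [-0.0, 0.759, 0.652, -0.0]
contact_force: [-0.1, -0.0, -2.3]
gripper_width: 0.13
grasp_force: 51.0
```

Request:
{"fn": "carry_out", "kwargs": {"targets": [255,0,0,-0.8,0,255,0,0,-0.7,0,255,0,0,0,0]}}

```text
t: 9.75
eef_pos: [0.6455, 0.0483, 0.1798]
tool_rot: [-0.0, 0.759, 0.652, 0.0]
contact_force: [-3.7, 0.5, 6.1]
gripper_width: 0.128
grasp_force: 52.3
```

Request:
{"fn": "carry_out", "kwargs": {"targets": [255,0,0,0,0,255,0,0,0,0,210,0,0,0,0,180,0,0,0,0,150,0,0,0,0,100,0,0,0,0,50,0,0,0,0,50,0,0,0,0,50,0,0,0,0], "newtons": 20}}

```text
t: 10.65
eef_pos: [0.6453, 0.0483, 0.1786]
tool_rot: [0.0, 0.759, 0.652, -0.0]
contact_force: [1.1, 0.8, 0.2]
gripper_width: 0.807
grasp_force: 0.0
```

Request:
{"fn": "carry_out", "kwargs": {"targets": [50,0,0,5,0,50,0,0,10,0,50,0,0,20,0,50,0,0,30,0,50,0,0,30,0,50,0,0,20,0,50,0,0,0,0,50,0,0,0,0]}}

```text
t: 11.45
eef_pos: [0.6454, 0.0483, 0.2942]
tool_rot: [0.0, 0.759, 0.652, 0.001]
contact_force: [0.0, 0.7, -0.5]
gripper_width: 0.807
grasp_force: 0.0
```

```bash
python3 - <<'E'
from h import *
d,o=wrist('w3.png');print(o['t'],o['eef_pos'],o['contact_force'])
s=snap('scene','s3.png')
a=d['frame'];b=s['frame'];cv2.imwrite('pics/c3.png',cv2.resize(np.hstack([a[:,80:560],b[90:390,180:480].repeat(2,0).repeat(2,1)[:480,:480]]),(800,400))[:,:,::-1])
E
```

```text
11.45 [0.6454388  0.04826041 0.29419966] [ 0.04342725  0.68016053 -0.46297689]
```

View pics/c3.png

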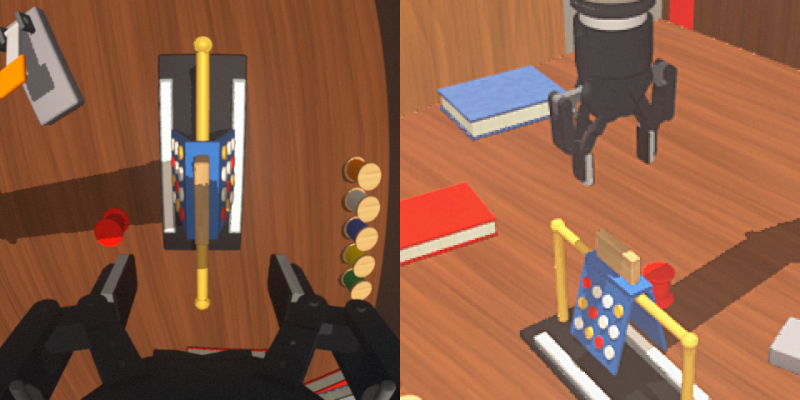

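The board hangs astride the bar and is free of the gripper. Its spine top is at about (202,195) in the wrist panel. Next is the paddle, with the fingers shut.

Request:
{"fn": "carry_out", "kwargs": {"targets": [50,-12,9,0,1.5,150,-25,18,0,3.2,255,-25,18,0,3.2,255,-25,18,0,3.2,255,-25,18,0,3.2,255,-25,18,0,3.2,255,-25,18,0,3.2,255,-25,18,0,3.2,255,-14,11,0,1.8,255,0,0,-30,0,255,0,0,-40,0,255,0,0,-40,0,255,0,0,-24,0,255,0,0,0,0,255,0,0,0,0]}}

```text
t: 13.05
eef_pos: [0.4444, 0.1942, 0.1599]
tool_rot: [0.0, 0.595, 0.804, -0.0]
contact_force: [0.7, 0.6, -0.3]
gripper_width: 0.003
grasp_force: 0.0
```

```bash
python3 - <<'E'
from h import *
d,o=wrist('w4.png');print(o['t'],o['eef_pos'],o['contact_force'],o['gripper_width'])
cv2.imwrite('pics/c4.png',cv2.resize(np.hstack([d['frame'],snap('scene','s4.png')['frame'][190:390,380:620].repeat(2,0).repeat(2,1)[:400,:480].astype(np.uint8) if 0 else cv2.resize(snap('scene','s4.png')['frame'][180:360,360:540],(480,480))]),(800,343))[:,:,::-1])
E
```

```text
13.05 [0.44438788 0.19415283 0.15985966] [ 0.70424705  0.55958391 -0.32000254] 0.002880131515310903
```

View pics/c4.png

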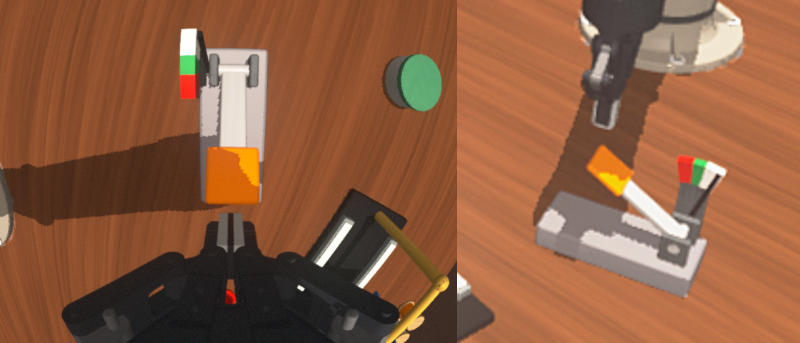

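The fingertips at (231,215) are centred over the pad at (233,175) laterally. Pressing now.

Request:
{"fn": "carry_out", "kwargs": {"targets": [255,0,0,-15,0,255,0,0,-15,0,255,0,0,-10,0,255,0,0,-8,0,255,0,0,-8,0,255,0,0,-6,0,255,0,0,-6,0,255,0,0,-4,0,255,0,0,0,0,255,0,0,0,0,255,0,0,0,0]}}

```text
t: 14.25
eef_pos: [0.446, 0.1945, 0.0891]
tool_rot: [0.001, 0.595, 0.804, 0.001]
contact_force: [0.7, -2.4, 6.5]
gripper_width: -0.0
grasp_force: 3.0
```

```bash
python3 - <<'E'
from h import *
d,o=wrist('w5.png');print(o['t'],o['eef_pos'],o['contact_force'])
s=snap('scene','s5.png')['frame']
cv2.imwrite('pics/c5.png',np.hstack([cv2.resize(s[220:340,390:510],(480,480),interpolation=cv2.INTER_CUBIC),cv2.resize(s[200:360,230:337],(320,480))])[:,:,::-1])
E
```

```text
14.25 [0.44604332 0.19446162 0.08912323] [ 0.68148999 -2.35592212  6.50495945]
```

View pics/c5.png

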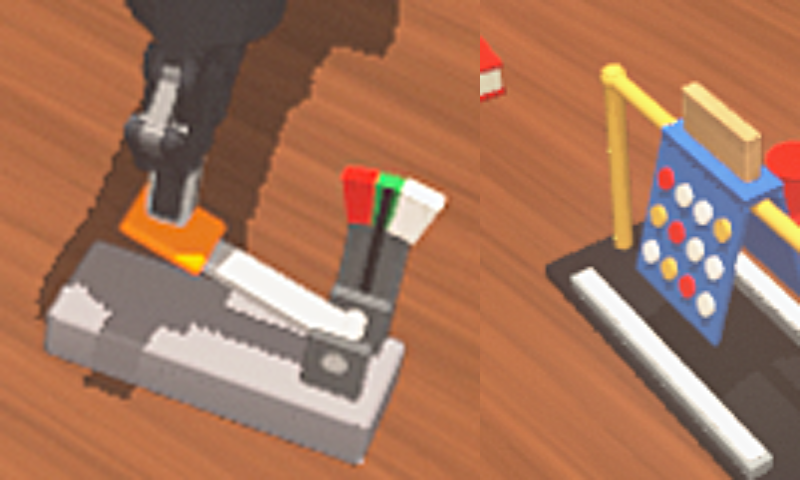

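The pointer at (387,200) is in the green band, and the board still hangs on the bar. I'll hold for a moment, then hand in.

Request:
{"fn": "carry_out", "kwargs": {"targets": [255,0,0,0,0,255,0,0,0,0,255,0,0,0,0,255,0,0,0,0,255,0,0,0,0,255,0,0,0,0]}}

```text
t: 14.95
eef_pos: [0.446, 0.1945, 0.0892]
tool_rot: [0.001, 0.595, 0.804, 0.002]
contact_force: [-0.2, -2.3, 6.0]
gripper_width: -0.001
grasp_force: 3.0
```

```bash
python3 -c "
from station import bot
o=bot.get_obs();print(o['eef_pos'],o['contact_force']);print(bot.hand_in())"
```

```text
[0.44604704 0.19450824 0.0891627 ] [-0.16245002 -2.26774383  6.04772826]
the job is handed in; nothing more can be done
None
```

The board hangs on the brass bar and the arm is holding the paddle in the green band with about 6 N; I handed the job in at about 15 s, and no verdict came back.

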